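# Corner check of the breakfast bar's portion scale

### The job

Before service, check that the mechanical portion scale does not bind when it is loaded off-centre: with the fingertips, press down the corner of its platform that is on the dial side and to the robot's left until the pointer stands at the red portion marker, hold it there for a second without running well past the marker, and let the pointer come back to zero. Then do the same at the diagonally opposite corner, on the side away from the dial and to the robot's right, and let go. Only press the platform: do not lift it, and leave the marker and the glass and china around the scale where they are.

Things in the scene. Friction and masses are not known exactly. Their poses are not given: they have to be found in the camera images.
- scale: mechanical 2 kg portion scale standing firmly on the counter: grey housing 260 x 180 mm, deck 100 mm up, sloping front with a round dial, square metal platform on a central stem above the deck. Origin on the counter under the platform's centre; +x towards the dial, which faces away from the robot (turned up to 0.4 rad), +y to the robot's left, z up
- dial_center (a point): centre of the white dial face, 129 mm along the scale's +x and 62 mm up. Dial 120 mm across, sloping 42 degrees down to +x; black divisions every 100 g, longer every 500 g. Zero is at the top of the dial (edge next to the platform), readings grow clockwise for someone facing the dial, 2 kg is 300 degrees round. A clear cover shields the pointer
- platform_top (a point): centre of the platform's upper face. The platform is a bare aluminium plate, 160 x 160 mm with its edges parallel to the scale's x and y axes, 7 mm thick, upper face 160 mm above the counter when unloaded
- corner_a (a point): first place to press: on the platform's upper face, 58 mm from its centre along both +x and +y of the scale (22 mm in from both edges) at the corner on the dial side, to the robot's left; moves with the platform
- corner_b (a point): second place to press: the same at the diagonally opposite corner (58 mm from the centre along -x and -y), away from the dial, to the robot's right
- travel (a joint): how far the platform's stem is pressed down, m: 0 unloaded (pointer at zero), 0.016 at 1 kg, 0.032 at 2 kg, stop at 0.036. Spring of 613 N/m with a damper, so 1 kg takes 9.8 N; it springs back by itself within about half a second. Negative if the platform is lifted (at most 6 mm)
- rock_side (a joint): small rocking of the platform on its stem, rad: positive when its +y edge (robot's left) dips. Spring of 20 N m/rad: about 0.029 rad for 10 N pressed 58 mm off-centre, so that the pressed corner goes down by about 1.2 times the stem's travel
- rock_front (a joint): the same about the other axis: positive when the dial-side (+x) edge dips
- pointer (a joint): angle of the black dial pointer clockwise from zero, rad: 163.6 rad per metre of travel; one 100 g division is 0.262 rad (1.6 mm of travel)
- marker (a joint): angle of the red portion marker on the dial's rim, clockwise from zero, rad, same zero and direction as the pointer. Set anywhere from 1.57 (0.6 kg) to 2.88 (1.1 kg); stiff, stays where it is
- pointer_tip (a point): outer tip of the black pointer, 46 mm from the dial's centre
- marker_tip (a point): inner point of the red marker, 48 mm from the dial's centre; the marker is a red tab 8 mm wide clipped over the dial's rim. Its x axis runs along the dial's radius from this point towards the dial's centre, y along the rim in the direction of growing readings
- ramekin: white china ramekin, 84 mm across, 45 mm high, loose on the counter beside the scale; origin at the centre of its underside
- jar: glass storage jar with a wooden lid, 72 mm across, 110 mm high, loose beside the scale; origin at the centre of its underside
- tumbler: clear glass tumbler, 72 mm across, 85 mm high, loose on the counter; origin at the centre of its underside
- pitcher: empty clear glass juice pitcher with a handle, 100 mm across, 180 mm high, loose on the counter to the robot's left of the scale; origin at the centre of its underside

How it is judged:
On the way, in this order (a step that is already met when the one before it is completed fails the run):
1. fingertips press the corner on the dial side, robot's left, and the pointer stands at the red marker (distance between pointer_tip and marker_tip below 0.0125 m and value of joint each of rock_side, rock_front above 0.009 rad and contact force between the fingers and scale above 2 N), for 0.5 s.
2. the platform is let go and the pointer is back at zero (value of joint travel below 0.0016 m and contact force between the fingers and scale below 0.3 N), for 0.2 s.
3. fingertips press the opposite corner, away from the dial, robot's right, and the pointer stands at the red marker (distance between pointer_tip and marker_tip below 0.0125 m and value of joint each of rock_side, rock_front below -0.009 rad and contact force between the fingers and scale above 2 N), for 0.5 s.
At the end, for the whole second after the job is handed in: Both corners pressed in turn, pointer held within one 100 g division of the red marker for 0.5 s; then the platform free and at rest, pointer within one division of zero, marker not shifted (5 mm), and ramekin, jar, tumbler and pitcher where they stood (15 mm) (value of joint travel between -0.0016 and 0.0016 m and velocity of joint travel between -0.005 and 0.005 m/s and distance of marker_tip from where it was at the start of the episode below 0.005 m and distance of each of ramekin, jar, tumbler, pitcher from where it was at the start of the episode below 0.015 m); the robot touches nothing.
It fails at once if the pointer is driven more than two divisions (200 g) past the red marker (y of pointer_tip in the frame of marker_tip above 0.023 m).
It fails at once if the platform is lifted (value of joint travel below -0.003 m).
It fails at once if the red marker is shifted (distance of marker_tip from where it was at the start of the episode above 0.005 m).
It fails at once if the ramekin, jar, tumbler or pitcher is pushed, lifted or knocked (distance of any of ramekin, jar, tumbler, pitcher from where it was at the start of the episode above 0.015 m).
It also fails if it takes over 58 s, if anything falls off the work surface, if the arm or the gripper's body presses on something with over 40 N, if the wrist force passes 120 N, or if a joint passes its speed limit or range.

### The arm

A 7-joint arm with a two-finger parallel gripper is mounted at the origin on the work surface. World frame = base frame: x ahead of the robot, y to its left, z up, the work surface at z = 0. Lengths are in m, angles in rad, forces in N, time in s.
With the tool pointing down it reaches from about 0.425 to 0.825 m from the base axis. Payload 3.6 kg.
Tool frame: the origin (TCP) lies midway between the tips of the shut fingers; the grasp point (between the pads) lies 19 mm behind it; z points along the fingers, x is the direction in which the jaws open and shut, and the axes are right-handed (so a half turn about z gives the same grasp; the last joint's range is limited). The gripper opens to 85 mm and grips with 20 to 120 N. Pads are 22 mm wide; open, the fingers measure 114 mm over their backs; the gripper's body (76 mm by 85 mm) begins 54 mm behind the grasp point. The pads swing forward as they close: fully open they stand 13 mm farther back than shut.
Start: joints at [-1.26, 0.615, -0.013, 1.423, 0.008, 1.103, -0.04], TCP at [0.215, 0.613, 0.231] pointing down, gripper open.
Joint ranges: [-3.12, 3.12], [-0.3, 2.06], [-1.34, 1.32], [0.26, 2.42], [-1.36, 4.5], [0.01, 1.98], [-2.84, 2.84]. Speed limits (rad/s): [2.79, 2.79, 3.14, 3.14, 3.14, 3.14, 3.14].

### API

Orientations are given as a rotation vector (axis times angle).
In Python, from workcell import readout, camera, camera_info, manip gives the robot as it stands. The module is installed in compiled form; this text tells all that it offers.
- The arm moves only by the tool apply_moves, never from a script. Its arguments are lists of equal length, an entry for each row: "linear": the shift along the tool's x, y, z in cm, a list of three; "turn": the turn, a rotation vector about the tool's x, y, z in degrees, a list of three. In form: {"linear": [[x, y, z], ...], "turn": [[rx, ry, rz], ...]}. A call has 1 to 12 rows; each row shifts and turns the commanded pose from where the row before left it, along the tool's axes as they then stand; what a row does not reach is not made up. A row lasts 1/8 s, in which the tool goes at most 62.5 mm and 10.7 degrees, less where a joint would pass 70% of its speed; a pose out of reach is approached as far as the arm can. A call is refused whole if a number of a shift passes 6.25 or a number of a turn 10.7, either way. A call with a gripper value outside its range is refused whole. "hand" is the closure, from -1 (fully open) to 1 (shut), set as the call begins (left out, the last holds). The fingers move at their own pace and stop on an object; the grip force is fixed at half the most. Time passes only in rows, so rows that do not move let the fingers close. It gives the time, the measured TCP pose, the force and the opening at its end, in the units of the state.
- readout.sense(): the state, without advancing time (a new reading comes with each control period).
- camera(name): name is "side" or "top"; returns the picture (480x640x3 uint8, red, green, blue); there is no depth.
- camera_info(name): a dict with "camera_matrix" (3x3 intrinsics, pixels), "dist_coeffs" ([k1, k2, p1, p2, k3] as OpenCV has them; the pictures are not rectified), "xyz" and "attitude" of the camera in the world. Camera axes: x right, y up, looking along -z (the intrinsics and any distortion apply to the point x, -y, -z); pixel columns grow to the right and rows downward; lengths in m; the calibration is good to about 2 mm. A picture is of the moment at which its call begins. camera_info takes no time and is no camera call.
- manip.finish_job(): hands the job in, once; it reports no verdict.
The state is a dict: "time": time; "q": joint angles; "dq": joint speeds; "effort": joint torques, N m; "ee_pos": TCP position; "tool_rot": TCP orientation; "ft_force": force on the tool from outside, world axes, zero at the start; "moment": the same for the moment, N m; "opening": finger opening in m.
Only numpy, scipy, OpenCV 4.12 (cv2) and the standard library are available. Lean on these libraries where they do the work, as an engineer would, in place of code of your own. Each camera call takes 0.05 s, during which the arm holds its last target.

## Working session

There is one attempt and no reset: what is moved stays moved. The work goes in short steps, Python scripts to look and compute and a tool call to move; the robot and the scene stay as the last step left them, time stands still between calls to the robot, and variables do not carry over. Pictures are saved under pics/ and viewed, and the job is handed in when it is done.

Besides the shell and the picture viewer there is one more tool, called after "Emit:" as a command line: name --argument value ..., lists and objects as JSON in quotes. apply_moves: Moves the arm, as the interface text tells. Its arguments: {"type":"object","properties":{"linear":{"type":"array","items":{"type":"array","items":{"type":"number"}}},"turn":{"type":"array","items":{"type":"array","items":{"type":"number"}}},"hand":{"type":"number"}},"required":["linear","turn"]}

```bash
mkdir -p pics; python3 - <<'E'
from workcell import readout, camera, camera_info
import cv2
print(readout.sense())
for n in ("side","top"):
    print(n,camera_info(n))
    cv2.imwrite(f"pics/{n}0.png",camera(n)[:,:,::-1])
E
```

```text
{'time': 0.0, 'q': array([-1.26050691,  0.61593177, -0.01265477,  1.42492157,  0.00812084,
        1.10336634, -0.04038302]), 'dq': array([-0.00097527,  0.00063067,  0.00131413,  0.00052028,  0.00120507,
        0.00147996, -0.00089713]), 'effort': array([-5.92987317e-05, -4.69219029e+01,  2.58728676e-01, -1.71033329e+01,
        9.82385944e-03,  9.55682510e-03, -1.02053789e-06]), 'ee_pos': array([0.21452206, 0.61276908, 0.23012237]), 'tool_rot': array([ 2.56098022,  1.81698579, -0.00326866]), 'ft_force': array([-0.36839297,  0.01696896, -0.34301095]), 'moment': array([ 0.04233709, -0.0237988 ,  0.02652121]), 'opening': 0.0854661217519472}
side {'camera_matrix': array([[562.31256431,   0.        , 324.6595334 ],
       [  0.        , 562.31256431, 229.33735002],
       [  0.        ,   0.        ,   1.        ]]), 'dist_coeffs': array([-0.06572875,  0.        ,  0.        ,  0.        ,  0.        ]), 'xyz': array([ 0.169692  , -0.96936358,  0.76890232]), 'attitude': array([ 1.03084084, -0.18552657, -0.36052734])}
top {'camera_matrix': array([[437.40793506,   0.        , 319.1785453 ],
       [  0.        , 437.40793506, 240.12821482],
       [  0.        ,   0.        ,   1.        ]]), 'dist_coeffs': array([-0.09864559,  0.        ,  0.        ,  0.        ,  0.        ]), 'xyz': array([0.4367152 , 0.03339942, 0.98214141]), 'attitude': array([ 0.14495127, -0.11003137, -1.56096629])}
```

View pics/side0.png

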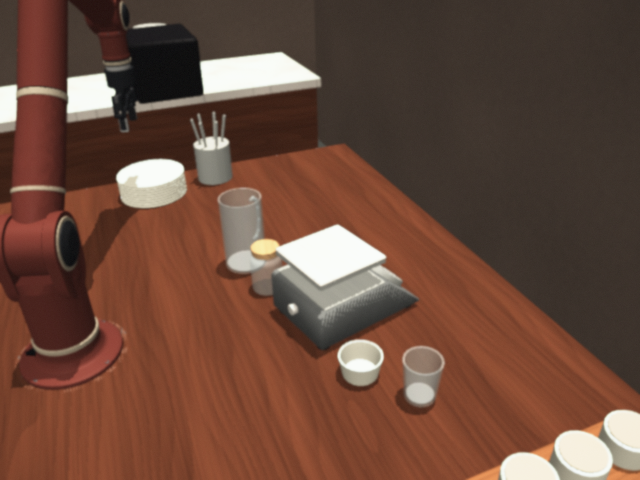

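View pics/top0.png

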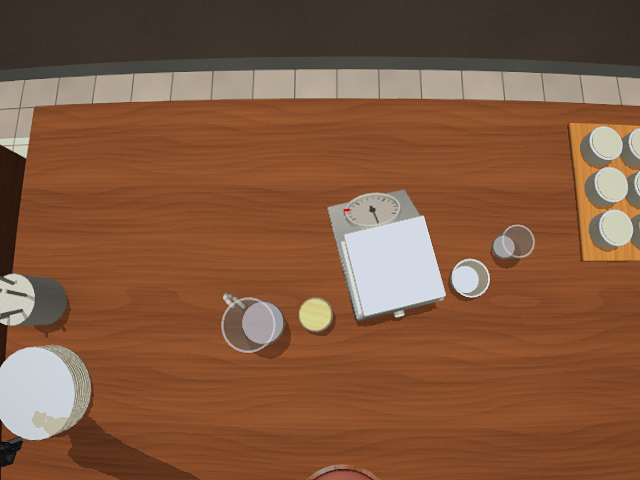

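```bash
cat > h.py <<'E'
import numpy as np, cv2
from scipy.spatial.transform import Rotation as R
from workcell import camera_info
def rays(n,px):
    i=camera_info(n); p=cv2.undistortPoints(np.array(px,float).reshape(-1,1,2),i["camera_matrix"],i["dist_coeffs"]).reshape(-1,2)
    d=np.c_[p[:,0],-p[:,1],-np.ones(len(p))]
    return i["xyz"],R.from_rotvec(i["attitude"]).apply(d)
def onplane(n,px,pt,nrm):
    o,d=rays(n,px); t=((pt-o)@nrm)/(d@nrm); return o+t[:,None]*d
def proj(n,P):
    i=camera_info(n); c=R.from_rotvec(i["attitude"]).inv().apply(np.atleast_2d(P)-i["xyz"])
    q=c*[1,-1,-1]
    return cv2.projectPoints(q.reshape(-1,1,3),np.zeros(3),np.zeros(3),i["camera_matrix"],i["dist_coeffs"])[0].reshape(-1,2)
E
python3 - <<'E'
from h import *
Z=np.array([0,0,1.])
for n,box in (("top",(335,210,455,325)),("side",(265,220,395,285))):
    im=cv2.imread(f"pics/{n}0.png"); 
    x0,y0,x1,y1=box; m=np.zeros(im.shape[:2],np.uint8)
    m[y0:y1,x0:x1]=(im[y0:y1,x0:x1].min(2)>205)*255
    m=cv2.morphologyEx(m,cv2.MORPH_OPEN,np.ones((5,5)))
    c=max(cv2.findContours(m,0,2)[0],key=cv2.contourArea)
    print(n,cv2.contourArea(c))
    h=cv2.approxPolyDP(cv2.convexHull(c),8,True).reshape(-1,2); print(h.tolist())
    # dense contour on plane
    W=onplane(n,c.reshape(-1,2),np.array([0,0,.16]),Z)
    r=cv2.minAreaRect((W[:,:2]*1000).astype(np.float32)); print(r)
    print(onplane(n,h,np.array([0,0,.16]),Z)[:,:2].round(4).tolist())
im=cv2.imread("pics/top0.png")
cv2.imwrite("pics/dial.png",cv2.resize(im[180:240,320:430],None,fx=7,fy=7,interpolation=cv2.INTER_CUBIC))
b,g,r=[im[:,:,k].astype(int) for k in range(3)]
m=(r>150)&(g<70)&(b<70); m[:,:320]=0;m[:,430:]=0;m[:180]=0;m[240:]=0
ys,xs=np.nonzero(m); print(xs,ys)
E
```

```text
top 6679.0
[[423, 217], [443, 295], [364, 314], [346, 234]]
((525.497314453125, -90.0364761352539), (156.9817657470703, 156.9464111328125), 13.808374404907227)
[[0.6174, -0.1471], [0.4683, -0.1805], [0.4328, -0.0321], [0.5835, 0.0012]]
side 3375.0
[[382, 258], [319, 284], [279, 247], [339, 226]]
((526.974853515625, -90.80113220214844), (160.20335388183594, 161.53565979003906), 13.476061820983887)
[[0.6132, -0.1514], [0.4676, -0.1825], [0.4401, -0.0307], [0.586, -0.0018]]
[344 345 346 347 348 349 344 345 346 347 348 349 344] [209 209 209 209 209 209 210 210 210 210 210 210 211]
```

View pics/dial.png

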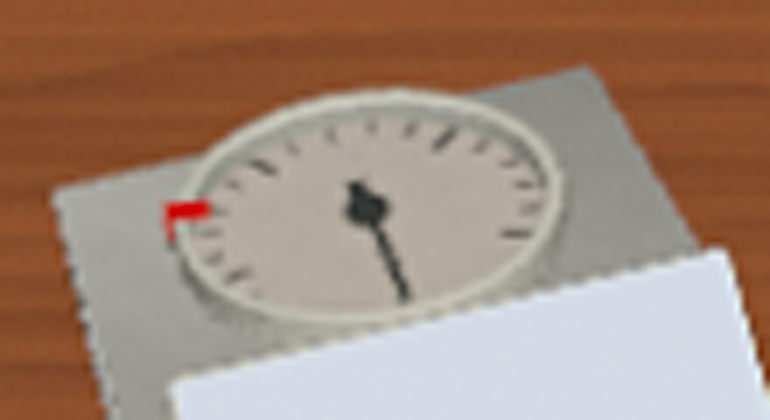

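```bash
cat >> h.py <<'E'
YAW=0.238; C=np.array([0.5262,-0.0904,0])
S=R.from_rotvec([0,0,YAW])
def w(p): return S.apply(p)+C
a=np.radians(42); N=S.apply([np.sin(a),0,np.cos(a)]); UP=S.apply([-np.cos(a),0,np.sin(a)]); RT=S.apply([0,1,0]); DC=w([.129,0,.062])
def dial(px,off=0.0,n="top"):
    P=onplane(n,px,DC+off*N,N)-DC
    return np.c_[np.arctan2(P@RT,P@UP),np.hypot(P@RT,P@UP)]
E
python3 - <<'E'
from h import *
print("proj center",proj("top",DC))
f=lambda x,y:[320+(x+.5)/7-.5,180+(y+.5)/7-.5]
for nm,p in dict(hub=(366,208),tip=(405,300),mark=(211,210),markmid=(190,213),t500=(238,275),t1000=(262,165),t1500=(445,138),t2000=(517,234)).items():
    print(nm,dial([f(*p)]),dial([f(*p)],.003))
for n,s in (("A",1),("B",-1)): print(n,w([s*.058,s*.058,.16]))
# arm-based helper: start tool axes
from workcell import readout
print(R.from_rotvec(readout.sense()["tool_rot"]).as_matrix().round(3))
E
```

```text
proj center [[372.55048178 211.01243754]]
hub [[-3.11452022  0.00669288]] [[2.92282897e+00 2.66762293e-03]]
tip [[0.01327326 0.04266149]] [[0.02844235 0.04649801]]
mark [[2.06193243 0.05151042]] [[1.98348823 0.05014718]]
markmid [[2.02348142 0.05781125]] [[1.95314237 0.0565518 ]]
t500 [[1.31124312 0.04633763]] [[1.23367649 0.04800647]]
t1000 [[2.60509367 0.04872947]] [[2.54515839 0.04545612]]
t1500 [[-2.36536552  0.04706764]] [[-2.31250198  0.04345356]]
t2000 [[-1.03030141  0.04608608]] [[-0.94874899  0.04742959]]
A [ 0.56889101 -0.02036089  0.16      ]
B [ 0.48350899 -0.16043911  0.16      ]
[[ 0.33   0.944 -0.001]
 [ 0.944 -0.33  -0.002]
 [-0.002  0.    -1.   ]]
```

Emit:
apply_moves --hand 1 --linear '[[0,0,-4],[0,0,-4],[-2.4,2.7,0],[-2.4,2.7,0],[-2.4,2.7,0],[-2.4,2.7,0],[-2.4,2.7,0],[-2.4,2.7,0],[-2.4,2.7,0],[-2.4,2.7,0],[-2.4,2.7,0],[-2.4,2.7,0]]' --turn '[[0,0,0],[0,0,0],[0,0,0],[0,0,0],[0,0,0],[0,0,0],[0,0,0],[0,0,0],[0,0,0],[0,0,0],[0,0,0],[0,0,0]]'

```text
time: 1.6
ee_pos: [0.3905, 0.2964, 0.3109]
tool_rot: [2.562, 1.818, -0.001]
ft_force: [0.2, 0.7, 0.1]
opening: -0.0001
```

Emit:
apply_moves --linear '[[-2.4,2.7,0],[-2.4,2.7,0],[-2.4,2.7,0],[-2.4,2.7,0],[-2.4,2.7,0],[-2.4,2.7,0],[-2.4,2.7,0],[-2.4,2.7,0],[-2.4,2.7,0],[-2.4,2.7,0],[0,0,0],[0,0,0]]' --turn '[[0,0,0],[0,0,0],[0,0,0],[0,0,0],[0,0,0],[0,0,0],[0,0,0],[0,0,0],[0,0,0],[0,0,0],[0,0,0],[0,0,0]]'

```text
time: 3.1
ee_pos: [0.5653, -0.017, 0.3108]
tool_rot: [-2.56, -1.818, 0.001]
ft_force: [-1.2, -0.1, -0.7]
opening: -0.0001
```

```bash
cat > d.py <<'E'
from h import *
from workcell import readout
import sys
s=readout.sense(); Rt=R.from_rotvec(s["tool_rot"])
print(s["time"],s["ee_pos"].round(4),s["ft_force"].round(2),s["opening"]); print(Rt.as_matrix().round(3).tolist())
for nm,k in (("A",.058),("B",-.058)):
    print(nm,"tool-frame cm",(Rt.inv().apply(w([k,k,.16])-s["ee_pos"])*100).round(2))
E
python3 d.py; python3 -c "
from workcell import camera;import cv2
cv2.imwrite('pics/top1.png',camera('top')[:,:,::-1])"
```

```text
3.1 [ 0.5653 -0.017   0.3108] [-1.24 -0.13 -0.66] -7.579106251235936e-05
[[0.33, 0.944, -0.002], [0.944, -0.33, 0.001], [0.001, -0.002, -1.0]]
A tool-frame cm [-0.21  0.47 15.08]
B tool-frame cm [-16.25  -2.97  15.08]
```

View pics/top1.png

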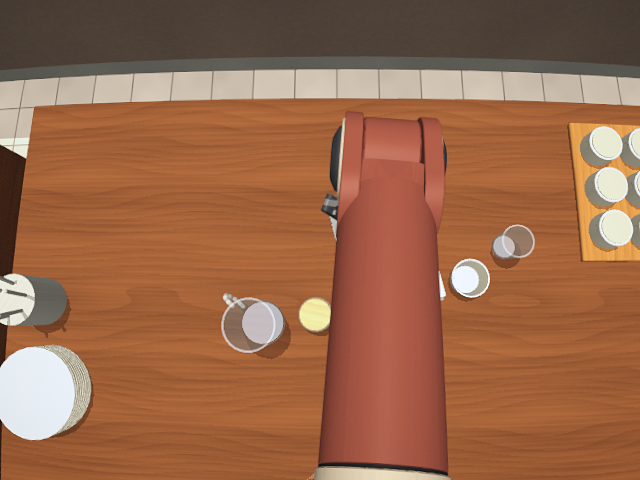

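Emit:
apply_moves --linear '[[-0.2,0.5,1],[0,0,2],[0,0,2],[0,0,2],[0,0,2],[0,0,2],[0,0,2],[0,0,1],[0,0,0],[0,0,0]]' --turn '[[0,0,0],[0,0,0],[0,0,0],[0,0,0],[0,0,0],[0,0,0],[0,0,0],[0,0,0],[0,0,0],[0,0,0]]'

```text
time: 4.4
ee_pos: [0.5705, -0.0215, 0.172]
tool_rot: [2.561, 1.818, 0.002]
ft_force: [0.3, 0.8, 0.6]
opening: 0.0
```

```bash
python3 d.py; python3 -c "
from workcell import camera,readout;import cv2
im=camera('side')[:,:,::-1];print(readout.sense()['ft_force'])
for k in range(5): camera('side');print(readout.sense()['ft_force'])
cv2.imwrite('pics/side1.png',im); cv2.imwrite('pics/side1c.png',cv2.resize(im[130:330,220:440],None,fx=3,fy=3))"
```

```text
4.4 [ 0.5705 -0.0215  0.172 ] [0.26 0.8  0.56] 3.15013482588038e-05
[[0.33, 0.944, 0.002], [0.944, -0.33, -0.0], [0.0, 0.002, -1.0]]
A tool-frame cm [ 0.05 -0.19  1.2 ]
B tool-frame cm [-15.99  -3.62   1.19]
[ 0.3268175  -0.24004815  1.0893641 ]
[-0.59772588  0.27500657 -0.16329481]
[-0.02015987 -0.40359163 -0.19768551]
[0.40472794 0.01970551 0.70192627]
[-0.06080056  0.35431175 -0.84443582]
[0.76125717 0.15719725 0.41855165]
```

View pics/side1c.png

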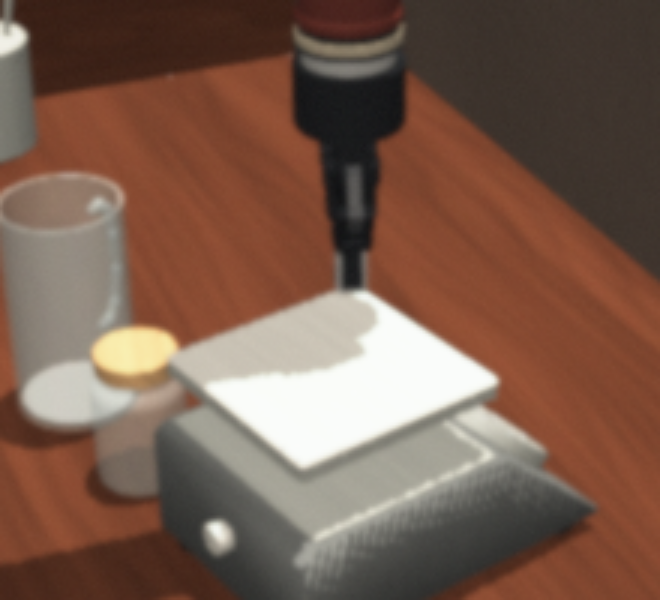

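```bash
python3 -c "
from h import *
from workcell import readout
p=readout.sense()['ee_pos']
for n,q in (('tip',p),('tip160',[p[0],p[1],.16]),('cornerA',w([.08,.08,.16])),('c2',w([.08,-.08,.16])),('c3',w([-.08,.08,.16])),('c4',w([-.08,-.08,.16]))):
  x=proj('side',q)[0]; print(n,x,((x-[220,130])*3).round())
"
```

```text
tip [335.81772967 226.99414824] [347. 291.]
tip160 [335.8603286  231.77370206] [348. 305.]
cornerA [337.16717851 224.39704796] [352. 283.]
c2 [385.8227238  256.37464996] [497. 379.]
c3 [274.23524705 248.3022784 ] [163. 355.]
c4 [319.79059515 285.37324346] [299. 466.]
```

Emit:
apply_moves --linear '[[0,0,0.4],[0,0,0.4],[0,0,0.4],[0,0,0.3],[0,0,0.2],[0,0,0.1],[0,0,0],[0,0,0]]' --turn '[[0,0,0],[0,0,0],[0,0,0],[0,0,0],[0,0,0],[0,0,0],[0,0,0],[0,0,0]]'

```text
time: 5.7
ee_pos: [0.57, -0.0215, 0.1535]
tool_rot: [2.562, 1.818, 0.001]
ft_force: [0.2, 0.7, 2.3]
opening: -0.0
```

```bash
cat > f.py <<'E'
from workcell import camera,readout;import cv2,numpy as np,sys
F=[];P=[]
for k in range(8):
    im=camera('side'); s=readout.sense(); F.append(s['ft_force']);P.append(s['ee_pos'])
F=np.array(F);print(s['time'],F.mean(0).round(2),F.std(0).round(2),np.mean(P,0).round(4))
cv2.imwrite(f'pics/{sys.argv[1]}.png',cv2.resize(im[130:330,220:440,::-1],None,fx=3,fy=3))
E
python3 f.py s2
```

```text
6.1 [-0.34  0.38  3.07] [0.24 0.68 0.55] [ 0.57   -0.0215  0.1534]
```

Emit:
apply_moves --linear '[[0,0,0.2],[0,0,0.2],[0,0,0.2],[0,0,0.15],[0,0,0.1],[0,0,0]]' --turn '[[0,0,0],[0,0,0],[0,0,0],[0,0,0],[0,0,0],[0,0,0]]'

```text
time: 6.85
ee_pos: [0.5703, -0.0213, 0.1453]
tool_rot: [2.562, 1.818, 0.002]
ft_force: [0.0, 1.1, 6.9]
opening: -0.0002
```

```bash
python3 f.py s3; python3 f.py s3b; python3 -c "
from workcell import camera;import cv2
cv2.imwrite('pics/top2.png',camera('top')[:,:,::-1])"
```

```text
7.25 [-0.79  0.76  6.97] [0.6  0.23 0.49] [ 0.5703 -0.0214  0.1454]
7.65 [-0.67  1.09  6.97] [0.4  0.51 0.38] [ 0.5703 -0.0214  0.1454]
```

View pics/s3.png

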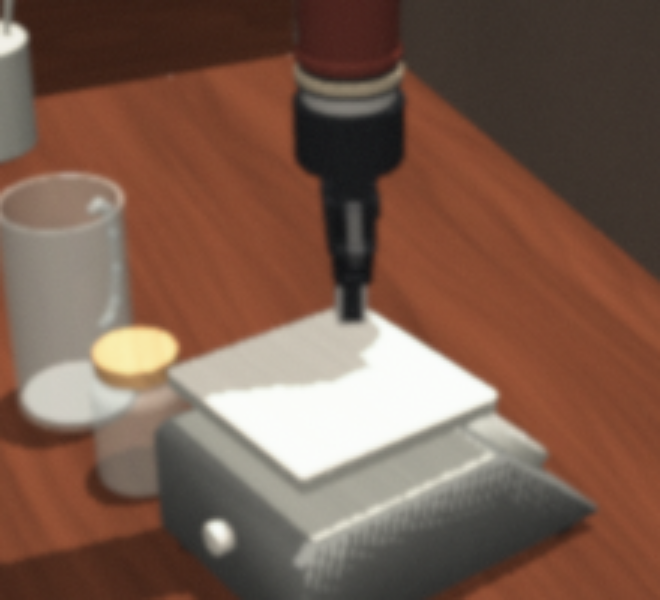

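View pics/top2.png

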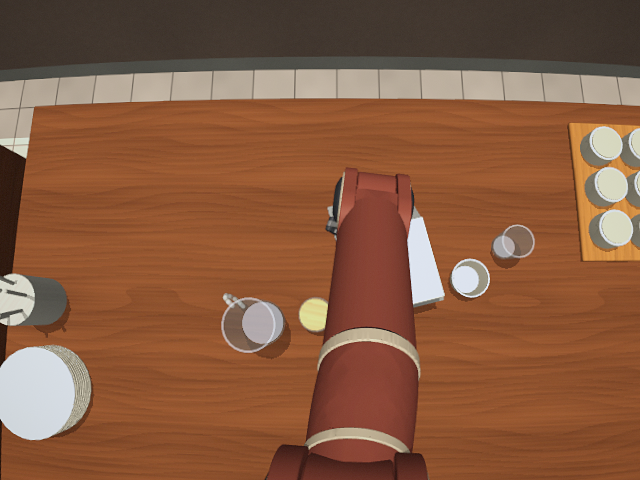

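Emit:
apply_moves --linear '[[0,0,0.1],[0,0,0],[0,0,0],[0,0,0],[0,0,0],[0,0,0]]' --turn '[[0,0,0],[0,0,0],[0,0,0],[0,0,0],[0,0,0],[0,0,0]]'

```text
time: 8.45
ee_pos: [0.5704, -0.0214, 0.1445]
tool_rot: [2.562, 1.818, 0.002]
ft_force: [-1.4, 0.7, 8.0]
opening: 0.0002
```

```bash
python3 f.py s4; python3 f.py s4b; python3 - <<'E'
from h import *
from workcell import camera
cv2.imwrite("pics/side4.png",camera("side")[:,:,::-1])
# subpixel edges: c4-c2 (right-front edge) & c4-c3: bright->dark crossings along vertical columns
def lower(n,cols):
    g=cv2.cvtColor(cv2.imread(n),cv2.COLOR_BGR2GRAY).astype(float); out=[]
    for c in cols:
        col=g[225:300,c]; # last row crossing 200->below, from the top
        k=[i for i in range(len(col)-1) if col[i]>=205>col[i+1]]
        out.append(225+k[-1]+(col[k[-1]]-205)/(col[k[-1]]-col[k[-1]+1]) if k else np.nan)
    return np.array(out)
cols=[300,305,310,315,325,335,345,355,365,375]
a0=lower("pics/side0.png",cols);a1=lower("pics/side4.png",cols); print((a1-a0).round(2))
# predicted for given stem travel
i=R.from_rotvec
def edge(tr,p,q):
    r=tr*613*.058/20 if tr else 0
    f=lambda x,y: w([x,y,.16-tr-r*x-r*y])
    return proj("side",[f(*p),f(*q)])
def pred(tr):
    o=[]
    for c in cols:
        e=edge(tr,(-.08,-.08),(-.08,.08)) if c<320 else edge(tr,(-.08,-.08),(.08,-.08))
        t=(c-e[0,0])/(e[1,0]-e[0,0]); o.append(e[0,1]+t*(e[1,1]-e[0,1]))
    return np.array(o)
for tr in (.010,.0115,.013,.0145): print(tr,(pred(tr)-pred(0)).round(2))
E
```

```text
8.85 [-0.92  1.03  7.34] [0.59 0.33 0.26] [ 0.5704 -0.0214  0.1445]
9.25 [-0.57  1.04  7.69] [0.65 0.45 0.78] [ 0.5704 -0.0214  0.1445]
[ 4.13  4.07  3.95  3.92  4.02  4.16  4.36 24.6  23.72  0.13]
0.01 [3.44 3.35 3.26 3.17 3.27 3.41 3.56 3.7  3.84 3.99]
0.0115 [3.95 3.85 3.75 3.65 3.76 3.92 4.09 4.25 4.42 4.58]
0.013 [4.46 4.35 4.23 4.12 4.24 4.43 4.62 4.8  4.99 5.18]
0.0145 [4.98 4.85 4.72 4.59 4.73 4.94 5.15 5.35 5.56 5.77]
```

Emit:
apply_moves --linear '[[0,0,-0.3],[0,0,-0.4],[0,0,-0.5],[0,0,-0.6],[0,0,-1],[0,0,-1.5],[0,0,-1],[0,0,0],[0,0,0],[0,0,0],[0,0,0],[0,0,0]]' --turn '[[0,0,0],[0,0,0],[0,0,0],[0,0,0],[0,0,0],[0,0,0],[0,0,0],[0,0,0],[0,0,0],[0,0,0],[0,0,0],[0,0,0]]'

```text
time: 10.8
ee_pos: [0.5698, -0.0215, 0.1966]
tool_rot: [-2.562, -1.818, 0.001]
ft_force: [0.0, -0.2, -0.4]
opening: 0.0003
```

```bash
python3 d.py; python3 f.py s5
```

```text
10.8 [ 0.5698 -0.0215  0.1966] [ 0.01 -0.23 -0.36] 0.00032144197740144884
[[0.33, 0.944, -0.001], [0.944, -0.33, -0.0], [-0.0, -0.0, -1.0]]
A tool-frame cm [ 0.08 -0.12  3.66]
B tool-frame cm [-15.96  -3.55   3.66]
11.2 [-0.17 -0.    0.44] [0.6  0.45 0.38] [ 0.5699 -0.0215  0.1968]
```

Emit:
apply_moves --linear '[[-2,-0.5,0],[-2,-0.5,0],[-2,-0.5,0],[-2,-0.5,0],[-2,-0.5,0],[-2,-0.5,0],[-2,-0.5,0],[-2,0,0],[0,0,1.2],[0,0,1.2],[0,0,0],[0,0,0]]' --turn '[[0,0,0],[0,0,0],[0,0,0],[0,0,0],[0,0,0],[0,0,0],[0,0,0],[0,0,0],[0,0,0],[0,0,0],[0,0,0],[0,0,0]]'

```text
time: 12.7
ee_pos: [0.4843, -0.1603, 0.1726]
tool_rot: [-2.561, -1.819, 0.0]
ft_force: [-0.0, -0.6, 0.3]
opening: 0.0003
```

```bash
python3 d.py; python3 f.py s6;  python3 -c "
from workcell import camera;import cv2
cv2.imwrite('pics/top3.png',camera('top')[:,:,::-1])"
```

```text
12.7 [ 0.4843 -0.1603  0.1726] [-0.03 -0.61  0.31] 0.0002686776152940525
[[0.329, 0.944, -0.0], [0.944, -0.329, 0.0], [0.0, -0.0, -1.0]]
A tool-frame cm [15.99  3.38  1.26]
B tool-frame cm [-0.04 -0.07  1.26]
13.1 [ 0.2   0.33 -0.03] [0.42 0.56 0.41] [ 0.4843 -0.1608  0.173 ]
```

View pics/top3.png

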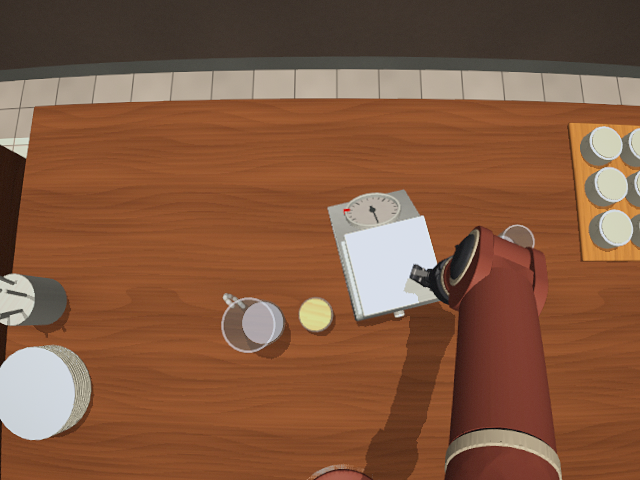

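View pics/s6.png

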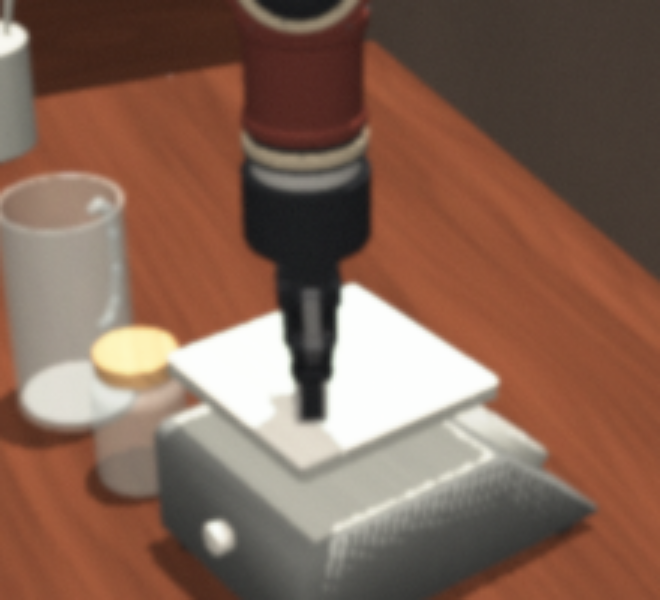

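The dial is clearly visible here (hub at about (372,210), red marker at about (346,210)), with the pointer back at zero. Next I press at B, watching the pointer.

Emit:
apply_moves --linear '[[0,0,0.4],[0,0,0.4],[0,0,0.3],[0,0,0.3],[0,0,0.3],[0,0,0.3],[0,0,0.2],[0,0,0.2],[0,0,0.1],[0,0,0],[0,0,0]]' --turn '[[0,0,0],[0,0,0],[0,0,0],[0,0,0],[0,0,0],[0,0,0],[0,0,0],[0,0,0],[0,0,0],[0,0,0],[0,0,0]]'

```text
time: 14.52
ee_pos: [0.484, -0.1614, 0.1482]
tool_rot: [2.562, 1.817, 0.0]
ft_force: [-1.9, -0.1, 5.8]
opening: -0.0
```

```bash
python3 f.py s7;  python3 -c "
from workcell import camera;import cv2
im=camera('top')[:,:,::-1];cv2.imwrite('pics/top4.png',im);cv2.imwrite('pics/dial4.png',cv2.resize(im[180:240,320:430],None,fx=7,fy=7,interpolation=cv2.INTER_CUBIC))"
```

```text
14.925 [-1.64 -0.68  5.74] [0.45 0.64 0.44] [ 0.484  -0.1614  0.1482]
```

View pics/dial4.png

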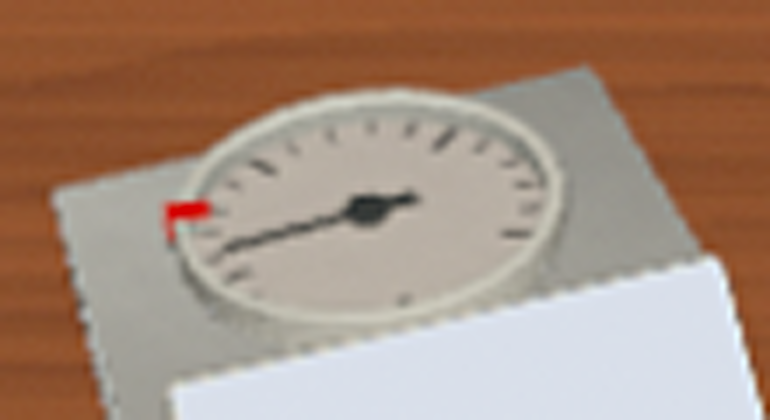

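Emit:
apply_moves --linear '[[0,0,0.15],[0,0,0.15],[0,0,0.08],[0,0,0],[0,0,0],[0,0,0],[0,0,0]]' --turn '[[0,0,0],[0,0,0],[0,0,0],[0,0,0],[0,0,0],[0,0,0],[0,0,0]]'

```text
time: 15.85
ee_pos: [0.4841, -0.1616, 0.1447]
tool_rot: [2.562, 1.817, 0.0]
ft_force: [-1.9, -0.8, 7.0]
opening: 0.0001
```

```bash
python3 f.py s8;  python3 -c "
from workcell import camera;import cv2
im=camera('top')[:,:,::-1];cv2.imwrite('pics/top5.png',im);cv2.imwrite('pics/dial5.png',cv2.resize(im[180:240,320:430],None,fx=7,fy=7,interpolation=cv2.INTER_CUBIC))"
```

```text
16.25 [-2.22 -0.67  7.51] [0.36 0.5  0.57] [ 0.4841 -0.1616  0.1447]
```

View pics/dial5.png

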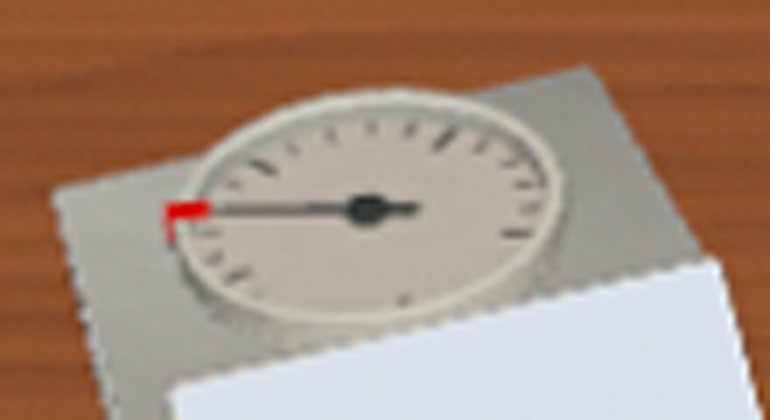

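The pointer lies exactly on the red marker (tip about (212,209) in the crop). Corner A was held at the same force and depth. Releasing.

Emit:
apply_moves --linear '[[0,0,0],[0,0,0],[0,0,-0.3],[0,0,-0.4],[0,0,-0.5],[0,0,-0.6],[0,0,-1],[0,0,-2],[0,0,-3],[0,0,-4],[0,0,-4],[0,0,0]]' --turn '[[0,0,0],[0,0,0],[0,0,0],[0,0,0],[0,0,0],[0,0,0],[0,0,0],[0,0,0],[0,0,0],[0,0,0],[0,0,0],[0,0,0]]'

```text
time: 17.8
ee_pos: [0.4859, -0.1616, 0.3057]
tool_rot: [2.557, 1.814, 0.008]
ft_force: [-0.6, -0.1, -0.5]
opening: 0.0
```

Emit:
apply_moves --linear '[[0,0,0],[0,0,0],[0,0,0],[0,0,0]]' --turn '[[0,0,0],[0,0,0],[0,0,0],[0,0,0]]'

```text
time: 18.3
ee_pos: [0.4838, -0.1609, 0.3015]
tool_rot: [-2.562, -1.817, 0.001]
ft_force: [-0.2, -0.5, -0.4]
opening: -0.0001
```

```bash
python3 f.py s9;  python3 -c "
from workcell import camera;import cv2
im=camera('top')[:,:,::-1];cv2.imwrite('pics/top6.png',im)"
```

```text
18.7 [-0.37 -0.24 -0.2 ] [0.46 0.22 0.54] [ 0.484  -0.161   0.3019]
```

View pics/top6.png

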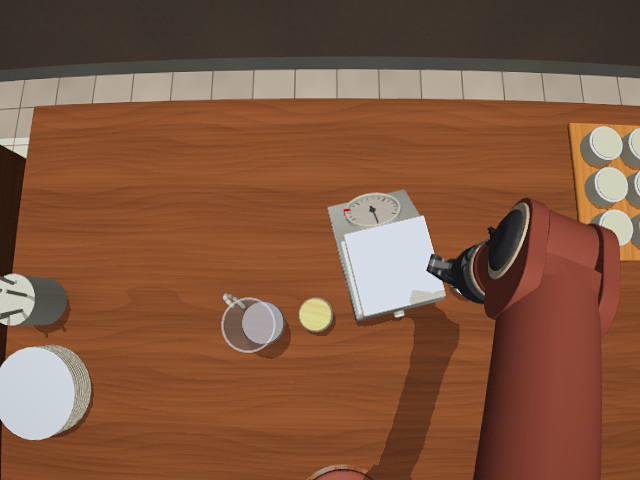

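The pointer is back at zero (tip about (378,223)), the marker is unmoved at (346,210), and the jar and pitcher are where they stood. The gripper is clear, so I'm handing in.

```bash
python3 -c "
from workcell import manip;print(manip.finish_job())"
```

```text
the job is handed in; nothing more can be done
None
```

I pressed both corners with shut fingertips, let the pointer return to zero after each, and handed the job in at about 19 s. The hand-in reports no verdict.

- **Corner A (dial side, robot's left):** I held it for about 2 s at 0.1445–0.1454 m tool height, the last 1.4 s at the deepest point. The arm hid the dial from the top camera, so I could not see the pointer on the marker. Force (about 7.5 N) and the platform's drop in the side view both gave about 12.3 mm of travel. The fingertip depth gave 12.9 mm. The marker was estimated at about 12.6 mm, roughly 0.8 kg.
- **Corner B (opposite corner):** I held it for more than 1 s at nearly the same height and force (0.1447 m, 7.5 N). The top view showed the pointer lying on the red marker, which supports the corner A reading.
- **After release:** the pointer was back at zero, the marker had not moved, the jar and pitcher stood where they were, and the gripper was about 14 cm above the platform, touching nothing.
- **Not checked at the end:** the arm covered the ramekin and tumbler in the last top view. It never went near them.

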